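# Load drained bur blocks onto the pinned steriliser tray in list order

### The arm

A 6-joint arm with a two-finger parallel gripper is mounted at the origin on a cart in front of the work surface, level with it; the furniture and walls round the work are solid. World frame = base frame: x ahead of the robot, y to its left, z up, the work surface at z = 0. Lengths are in m, angles in rad, forces in N, time in s.
With the tool pointing down it reaches from about 0.3 to 0.775 m from the base axis. Payload 14.6 kg.
Tool frame: the origin (TCP) lies at the very end of the fingers, on their centre line; the grasp point (between the pads) lies 19 mm behind it; z points along the fingers, y is the line along which they close (so a half turn about z gives the same grasp; the last joint's range is limited). The gripper opens to 94 mm and grips with 3 to 60 N. Pads are 16 mm wide; open, the fingers measure 119 mm over their backs; the gripper's body (75 mm by 177 mm) begins 78 mm behind the grasp point.
Start: joints at [1.116, 0.3, 1.521, -0, 1.321, -0.067], TCP at [0.208, 0.509, 0.205] pointing down, gripper open.
Joint ranges: [-3.03, 3.03], [-0.79, 2.21], [0.23, 2.52], [-1.04, 4.18], [0, 3.07], [-2.55, 2.55]. Speed limits (rad/s): [2.22, 2.22, 2.57, 3.14, 3.14, 3.14].

### API

Orientations are given as [roll, pitch, yaw] about the fixed x, y, z axes, in that order (R = Rz(yaw) Ry(pitch) Rx(roll)).
In Python, from station import ctrl, cams gives the robot as it stands. The module is installed in compiled form; this text tells all that it offers.
- The arm moves only by the tool arm_command, never from a script. Its argument "plan" is a list that holds one entry, the list of rows, each a list of 7 numbers: the shift along the tool's x, y, z in parts of the range, where 1.0 means 800 mm, then the turn, a rotation vector about the tool's x, y, z in fractions of the full range, 1 being 2 rad, then the closure, from -1 (fully open) to 1 (shut). A call has 1 to 12 rows; each row is the pose to reach, as a shift and turn from the pose commanded when the call began, along the tool's axes at that moment; what a row does not reach only later rows make up. A row lasts 1/10 s, in which the tool goes at most 50 mm and 8.59 degrees, less where a joint would pass 70% of its speed; a pose out of reach is approached as far as the arm can. Shift and turn numbers lie between -1 and 1, and a call with a number outside is refused. A call with a gripper value outside its range is refused whole. The fingers move at their own pace and stop on an object; "squeeze" is the grip in N (left out, the last holds). Time passes only in rows, so rows that repeat a pose let the fingers close. It gives the time, the measured TCP pose, the force, the opening and the grip force at its end, in the units of the state.
- ctrl.get_obs(): the state, without advancing time (a new reading comes with each control period).
- cams.camera(name): name is "scene" or "top"; returns (picture, depth): 420x560x3 uint8, blue, green, red; 420x560 float32, m along the optical axis (not along the pixel's ray), 0 where there is no reading.
- cams.camera_info(name): a dict with "fx", "fy", "cx", "cy" (pixels), "world_to_cam" (4x4, takes a point from world to camera coordinates). Camera axes: x right, y down, z forward; pixel columns grow to the right and rows downward; lengths in m; the calibration is good to about 2 mm. A picture is of the moment at which its call begins. camera_info takes no time and is no camera call.
- ctrl.hand_in(): hands the job in; it is judged then, once.
The state is a dict: "time_s": time; "qpos": joint angles; "joint_vel": joint speeds; "tau": joint torques, N m; "ee_pos": TCP position; "eef_rot": TCP orientation; "force": force on the tool from outside, world axes, zero at the start; "moment": the same for the moment, N m; "grip_width": finger opening in m; "grip_force": force on a finger pad.
Only numpy, scipy, OpenCV 4.12 (cv2) and the standard library are available. Lean on these libraries where they do the work, as an engineer would, in place of code of your own. Each camera call takes 0.05 s, during which the arm holds its last target. There are 200 camera calls.

### The job

The four bur blocks have drained after the ultrasonic bath, each in the drip dish of its own colour; the dishes stand in the order of today's patients. Move the blocks to the steel steriliser tray in the same left-to-right order as their dishes, seen from the robot, one block to each pair of pins, so that the four fill the row. Keep every block upright on the way so that no bur falls out, and leave each one fully home over its two pins, let go and at rest.

Things in the scene. Friction and masses are not known exactly. Their poses are not given: they have to be found in the camera images.
- block_red: Bur block: loose red block, 64 (x) x 22 (y) x 32 mm high, 60-130 g; five thin burs stand on top along x, up to 56 mm above the underside. Origin: centre of underside, z up. Two locating holes of 10 mm diameter through it at x = +23 and -23 mm; same either way round. Starts upright in its own colour's dish, within 6 mm of its centre and 5 degrees of its x. Grip across the 22 mm width.
- block_blue: Bur block: loose blue block, 64 (x) x 22 (y) x 32 mm high, 60-130 g; five thin burs stand on top along x, up to 56 mm above the underside. Origin: centre of underside, z up. Two locating holes of 10 mm diameter through it at x = +23 and -23 mm; same either way round. Starts upright in its own colour's dish, within 6 mm of its centre and 5 degrees of its x. Grip across the 22 mm width.
- block_green: Bur block: loose green block, 64 (x) x 22 (y) x 32 mm high, 60-130 g; five thin burs stand on top along x, up to 56 mm above the underside. Origin: centre of underside, z up. Two locating holes of 10 mm diameter through it at x = +23 and -23 mm; same either way round. Starts upright in its own colour's dish, within 6 mm of its centre and 5 degrees of its x. Grip across the 22 mm width.
- block_yellow: Bur block: loose yellow block, 64 (x) x 22 (y) x 32 mm high, 60-130 g; five thin burs stand on top along x, up to 56 mm above the underside. Origin: centre of underside, z up. Two locating holes of 10 mm diameter through it at x = +23 and -23 mm; same either way round. Starts upright in its own colour's dish, within 6 mm of its centre and 5 degrees of its x. Grip across the 22 mm width.
- dish_red: Drip dish of the red block: shallow, pale red, 80 (x) x 46 (y) x 7 mm high, wall and floor 2.5 mm, fixed in the drip rack; its block stands on its floor, 2.5 mm above the dish's origin. Origin: centre of the underside, z up, axes parallel to the rack's.
- dish_blue: Drip dish of the blue block: shallow, pale blue, 80 (x) x 46 (y) x 7 mm high, wall and floor 2.5 mm, fixed in the drip rack; its block stands on its floor, 2.5 mm above the dish's origin. Origin: centre of the underside, z up, axes parallel to the rack's.
- dish_green: Drip dish of the green block: shallow, pale green, 80 (x) x 46 (y) x 7 mm high, wall and floor 2.5 mm, fixed in the drip rack; its block stands on its floor, 2.5 mm above the dish's origin. Origin: centre of the underside, z up, axes parallel to the rack's.
- dish_yellow: Drip dish of the yellow block: shallow, pale yellow, 80 (x) x 46 (y) x 7 mm high, wall and floor 2.5 mm, fixed in the drip rack; its block stands on its floor, 2.5 mm above the dish's origin. Origin: centre of the underside, z up, axes parallel to the rack's.
- drip_rack: Drip rack: low white sheet with steel wire border, 101 (x) x 265 (y) mm, fixed. Origin: centre of the underside, on the worktop; x roughly away from the robot, y along the row to the robot's left. Sheet top at z = 6 mm, border top at 11 mm. The dishes stand on the sheet at x = 0, y = +108, +36, -36, -108 mm (left to right); their order varies.
- steriliser_tray: Low steel tray, 104 (x) x 270 (y) mm, fixed. Origin: underside centre, on the worktop; axes as the rack's. Floor top z = 4 mm, border top 10 mm. Four seats (grey patches) at x = 0, y = +108, +36, -36, -108 mm (left to right), each with two pins at x = +23, -23 mm: 6 mm thick, 16 mm above the floor, top 6 mm tapered. A seated block lies along x, origin at z = 4 mm, with 2 mm play.

How it is judged:
By the outcome, as a careful person would: the job done as asked, in the order asked, and still so for the second after the job is handed in, with the robot touching nothing.
It also fails if it takes over 112 s, if anything falls off the work surface, if the arm or the gripper's body presses on something with over 40 N, if the wrist force passes 120 N, or if a joint passes its speed limit or range.

## Working session

There is one attempt and no reset: what is moved stays moved. The work goes in short steps, Python scripts to look and compute and a tool call to move; the robot and the scene stay as the last step left them, time stands still between calls to the robot, and variables do not carry over. Pictures are saved under pics/ and viewed, at most 14 in all, crops included, and the job is handed in when it is done.

Besides the shell and the picture viewer there is one more tool, called after ">>>" as a command line: name --argument value ..., lists and objects as JSON in quotes. arm_command: Moves the arm, as the interface text tells. Its arguments: {"type":"object","properties":{"plan":{"type":"array"},"squeeze":{"type":"number"}},"required":["plan"]}

```bash
mkdir -p pics; python3 - <<'E'
from station import ctrl, cams
import cv2, numpy as np
o=ctrl.get_obs(); print({k:np.round(v,3).tolist() for k,v in o.items()})
for n in("scene","top"):
    p,d=cams.camera(n); cv2.imwrite(f"pics/{n}0.png",p); np.save(f"{n}0.npy",d)
    i=cams.camera_info(n); print(n,i["fx"],i["fy"],i["cx"],i["cy"]); print(np.round(i["world_to_cam"],4).tolist())
E
```

```text
{'time_s': 0.0, 'qpos': [1.116, 0.3, 1.522, -0.0, 1.321, -0.067], 'joint_vel': [0.001, 0.001, -0.0, 0.003, -0.001, -0.001], 'tau': [-0.0, -53.181, -35.273, 0.071, 0.024, -0.0], 'ee_pos': [0.208, 0.509, 0.205], 'eef_rot': [-3.14, -0.0, 2.754], 'force': [0.179, 0.398, -0.404], 'moment': [0.007, 0.028, -0.055], 'grip_force': 0.0, 'grip_width': 0.094}
scene 530.3349716705791 530.3349716705791 280.45394274770933 209.94043380588224
[[0.7574, -0.653, 0.0041, -0.3854], [-0.2645, -0.3125, -0.9124, 0.1775], [0.597, 0.6899, -0.4094, 0.9832], [0.0, 0.0, 0.0, 1.0]]
top 543.7021228409017 543.7021228409017 275.26776252573745 215.2880762499495
[[-0.0128, -0.9999, -0.0051, -0.0265], [-0.9985, 0.0131, -0.0533, 0.4826], [0.0533, 0.0044, -0.9986, 1.173], [0.0, 0.0, 0.0, 1.0]]
```

View pics/top0.png

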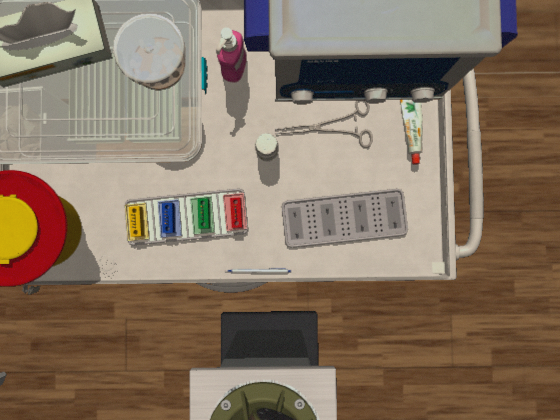

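View pics/scene0.png

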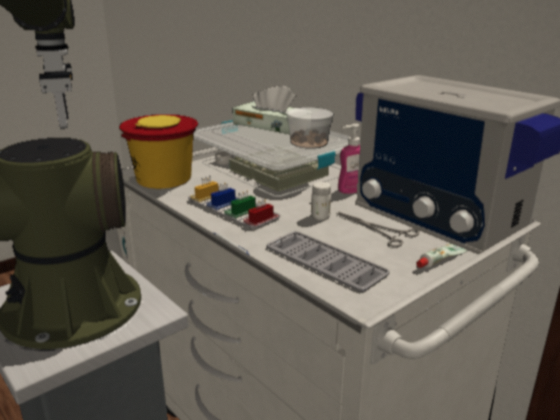

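The top view shows the dishes left to right as yellow (136,220), blue (170,218), green (203,214) and red (235,212). The tray is centred near (346,218) with its seats at about x=295, 328, 361 and 393. I'll zoom in next.

```bash
python3 - <<'E'
import cv2, numpy as np
p=cv2.imread("pics/top0.png")
a=cv2.resize(p[180:256,116:256],None,fx=5.6,fy=5.6,interpolation=cv2.INTER_CUBIC)[:, :784]
b=cv2.resize(p[180:256,275:415],None,fx=5.6,fy=5.6,interpolation=cv2.INTER_CUBIC)[:, :784]
o=np.vstack([a,b]); o=cv2.resize(o,None,fx=.7,fy=.7); print(o.shape); cv2.imwrite("pics/zoom.png",o)
E
```

```text
(596, 549, 3)
```

View pics/zoom.png

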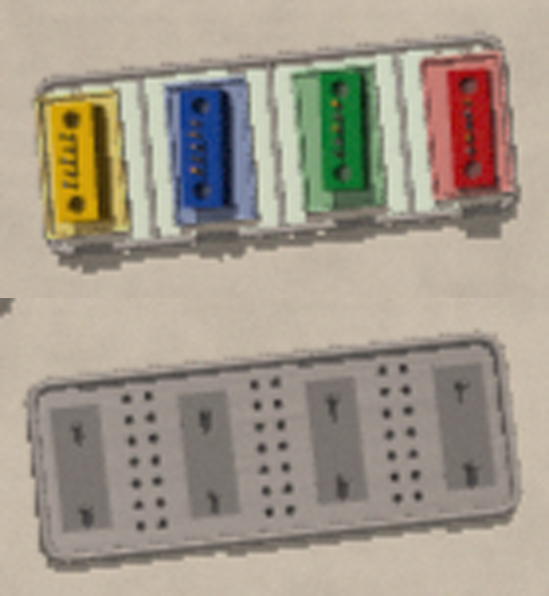

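The crop confirms that each dish's colour matches its block. The left-to-right order is yellow, blue, green, red. The seats and pins can be resolved too.

```bash
cat > h.py <<'E'
import cv2, numpy as np
from station import ctrl, cams
def info(n):
    i=cams.camera_info(n); K=np.array([[i["fx"],0,i["cx"]],[0,i["fy"],i["cy"]],[0,0,1.]]); return K,np.array(i["world_to_cam"])
def ray(uv,z,n="top"):
    K,T=info(n); uv=np.atleast_2d(uv).astype(float)
    d=(np.linalg.inv(K)@np.c_[uv,np.ones(len(uv))].T).T@T[:3,:3]; c=-T[:3,:3].T@T[:3,3]
    return c+d*((z-c[2])/d[:,2:3])
def pts(d,n="top"):
    v,u=np.mgrid[:d.shape[0],:d.shape[1]]; K,T=info(n)
    P=np.stack([(u-K[0,2])/K[0,0]*d,(v-K[1,2])/K[1,1]*d,d],-1); return (P-T[:3,3])@T[:3,:3]
def proj(X,n="top"):
    K,T=info(n); c=(T[:3,:3]@np.atleast_2d(X).T+T[:3,3:]); p=K@c; return (p[:2]/p[2]).T
HUE={"yellow":(20,32),"blue":(105,125),"green":(50,85),"red":(0,8)}
def top_block(p,c,z,S=8,roi=None):
    "centre, yaw, size of the lit top of a block, world, from top view"
    g=cv2.resize(p,None,fx=S,fy=S,interpolation=cv2.INTER_CUBIC); h=cv2.cvtColor(g,cv2.COLOR_BGR2HSV)
    lo,hi=HUE[c]; m=cv2.inRange(h,(lo,170,60),(hi,255,255))
    if c=="red": m|=cv2.inRange(h,(172,170,60),(180,255,255))
    if roi is not None: k=np.zeros_like(m); x0,y0,x1,y1=[int(t*S) for t in roi]; k[y0:y1,x0:x1]=1; m*=k
    V=h[...,2]; t,_=cv2.threshold(V[m>0].reshape(-1,1),0,255,cv2.THRESH_OTSU); m[V<t]=0
    m=cv2.morphologyEx(m,cv2.MORPH_CLOSE,np.ones((25,25),np.uint8)); m=cv2.morphologyEx(m,cv2.MORPH_OPEN,np.ones((25,25),np.uint8))
    q=max(cv2.findContours(m,cv2.RETR_EXTERNAL,cv2.CHAIN_APPROX_NONE)[0],key=cv2.contourArea)[:,0]
    w=ray((q+.5)/S-.5,z)[:,:2]; return rect(w)
def rect(w):
    (x,y),(a,b),an=cv2.minAreaRect((w*1000).astype(np.float32))
    if b>a: an+=90; a,b=b,a
    an=(an+90)%180-90
    return round(x,1),round(y,1),round(an,1),round(a,1),round(b,1)
E
python3 - <<'E'
from h import *
p=cv2.imread("pics/top0.png"); d=np.load("top0.npy"); P=pts(d)
for c in HUE:
    print(c,top_block(p,c,.0405,roi=(110,180,260,255)))
S=8;g=cv2.resize(p,None,fx=S,fy=S,interpolation=cv2.INTER_CUBIC); v=cv2.cvtColor(g,cv2.COLOR_BGR2GRAY)
m=np.zeros_like(v); R=(slice(185*S,252*S),slice(278*S,412*S)); sub=v[R]
print("grey", [int(np.percentile(sub,q)) for q in (5,15,30,50,80)])
m[R]=(cv2.GaussianBlur(sub,(15,15),0)<128)*255
m=cv2.morphologyEx(m,cv2.MORPH_OPEN,np.ones((41,41),np.uint8))
C=[]
for q in cv2.findContours(m,cv2.RETR_EXTERNAL,cv2.CHAIN_APPROX_NONE)[0]:
    if cv2.contourArea(q)>8000:
        r=rect(ray((q[:,0]+.5)/S-.5,.004)[:,:2]); C.append(r); print("seat",r)
# depth of block tops, bin and bottle
for n,(u,w) in dict(tray=(345,240),red=(235,205),top=(170,218),bin=(40,190),bin2=(72,230),bottle=(267,145),bench=(265,220),box=(180,40),bigbox=(100,140)).items(): print(n,np.round(P[w,u],3))
hi=(P[...,2]>.08)&(d>0)&(P[...,1]>.2)&(P[...,0]<.6); print("bin min y", P[hi][:,1].min(), P[hi][:,2].max())
hi=(P[...,2]>.08)&(d>0)&(abs(P[...,1])<.35)&(P[...,0]>.3); print("min x of tall", P[hi][:,0].min())
E
```

```text
yellow (472.8, 267.9, 3.5, 66.4, 23.4)
blue (484.6, 198.5, 1.0, 50.3, 20.9)
green (487.7, 122.2, 0.6, 37.6, 20.3)
red (488.9, 51.9, 1.1, 38.3, 21.1)
grey [97, 115, 131, 148, 186]
seat (465.5, -76.1, 5.1, 68.7, 27.0)
seat (472.1, -147.8, 5.8, 69.6, 27.4)
seat (479.0, -219.3, 4.8, 69.1, 27.3)
seat (485.7, -291.0, 5.2, 69.7, 28.0)
tray [ 0.426 -0.184  0.01 ]
red [0.503 0.051 0.058]
top [0.478 0.192 0.04 ]
bin [0.528 0.416 0.164]
bin2 [0.454 0.385 0.082]
bottle [ 0.624 -0.018  0.084]
bench [ 0.473 -0.01  -0.001]
box [0.802 0.14  0.202]
bigbox [0.635 0.321 0.104]
bin min y 0.20107412048493287 0.23731185136647612
min x of tall 0.589612192015705
```

```bash
cat >> h.py <<'E'
def top2(p,c,z,roi,S=8,f=.72):
    g=cv2.resize(p,None,fx=S,fy=S,interpolation=cv2.INTER_CUBIC); h=cv2.cvtColor(g,cv2.COLOR_BGR2HSV)
    lo,hi=HUE[c]; k=np.zeros(h.shape[:2],np.uint8); x0,y0,x1,y1=[int(t*S) for t in roi]; k[y0:y1,x0:x1]=1
    m=cv2.inRange(h,(lo,190,40),(hi,255,255))
    if c=="red": m|=cv2.inRange(h,(172,190,40),(180,255,255))
    m*=k; V=h[...,2]; t=f*np.percentile(V[m>0],80); m[V<t]=0
    m=cv2.morphologyEx(m,cv2.MORPH_CLOSE,np.ones((45,45),np.uint8)); m=cv2.morphologyEx(m,cv2.MORPH_OPEN,np.ones((61,61),np.uint8))
    q=max(cv2.findContours(m,cv2.RETR_EXTERNAL,cv2.CHAIN_APPROX_NONE)[0],key=cv2.contourArea)[:,0]
    return rect(ray((q+.5)/S-.5,z)[:,:2]),m
E
python3 - <<'E'
from h import *
p=cv2.imread("pics/top0.png"); d=np.load("top0.npy"); P=pts(d)
R={"yellow":(120,195,153,248),"blue":(153,190,187,245),"green":(187,190,220,242),"red":(220,188,252,240)}
for f in (.65,.75):
  for c in HUE: print(c,f,top2(p,c,.0405,R[c],f=f)[0])
# dishes / rack by outline: white sheet + all colours vs bench: holes (dark) centres in the block tops
g=cv2.cvtColor(cv2.resize(p,None,fx=8,fy=8,interpolation=cv2.INTER_CUBIC),cv2.COLOR_BGR2GRAY)
h=cv2.cvtColor(p,cv2.COLOR_BGR2HSV)
m=cv2.inRange(h,(0,180,90),(6,255,255))|cv2.inRange(h,(174,180,90),(180,255,255)); m[:,90:]=0; m[:150]=0
q=max(cv2.findContours(m,cv2.RETR_EXTERNAL,cv2.CHAIN_APPROX_NONE)[0],key=cv2.contourArea)[:,0]
zr=P[...,2][(m>0)&(d>0)]; print("lid z pct",np.percentile(zr,[5,25,50,75,95]).round(3))
for z in (.12,.14,.16): print("lid right",z,ray([[q[:,0].max()+.5,q[q[:,0].argmax(),1]]],z).round(3), "bottom",ray([[q[q[:,1].argmax(),0],q[:,1].max()+.5]],z).round(3))
b=(P[...,0]>.42)&(P[...,0]<.53)&(P[...,1]>.31)&(P[...,1]<.42)&(d>0)
for z0 in (.03,.06,.08,.1,.12,.14,.16): s=b&(P[...,2]>z0)&(P[...,2]<z0+.02); print(z0,s.sum(),P[s][:,1].min().round(3) if s.any() else None)
E
```

```text
yellow 0.65 (472.4, 267.5, 2.7, 64.3, 23.3)
blue 0.65 (479.3, 197.8, 1.4, 61.7, 21.3)
green 0.65 (487.7, 121.5, -0.3, 61.3, 21.3)
red 0.65 (488.3, 51.1, 2.9, 63.1, 21.8)
yellow 0.75 (472.8, 267.8, 2.7, 63.6, 22.8)
blue 0.75 (479.2, 198.1, 1.4, 61.6, 20.7)
green 0.75 (487.8, 121.8, -0.3, 61.0, 20.8)
red 0.75 (488.5, 51.4, 2.6, 62.6, 21.4)
lid z pct [0.164 0.166 0.168 0.17  0.172]
lid right 0.12 [[0.461 0.381 0.12 ]] bottom [[0.343 0.506 0.12 ]]
lid right 0.14 [[0.46  0.374 0.14 ]] bottom [[0.344 0.496 0.14 ]]
lid right 0.16 [[0.459 0.366 0.16 ]] bottom [[0.346 0.486 0.16 ]]
0.03 98 0.388
0.06 103 0.384
0.08 113 0.382
0.1 102 0.379
0.12 10 0.378
0.14 0 None
0.16 1598 0.362
```

```bash
cat >> h.py <<'E'
from scipy.spatial.transform import Rotation as Ro
def go(x,y,z,yaw_deg):
    "shift (mm) and turn (rad) in tool axes from the present pose to world mm / yaw, tool down"
    o=ctrl.get_obs(); R0=Ro.from_euler("xyz",o["eef_rot"]); R1=Ro.from_euler("xyz",[np.pi,0,np.pi+np.radians(yaw_deg)])
    s=R0.inv().apply(np.array([x,y,z])-np.array(o["ee_pos"])*1000); r=(R0.inv()*R1).as_rotvec()
    print("t",round(o["time_s"],2),"shift",s.round(1),"turn",r.round(4),"pos",np.round(np.array(o["ee_pos"])*1000,1),"F",np.round(o["force"],1),"w",round(o["grip_width"]*1000,1))
E
python3 -c "
from h import *
go(488.4,51.3,150,2.7)"
```

```text
t 0.1 shift [-432.7 -317.5   55.3] turn [-1.000e-03 -3.000e-04 -4.349e-01] pos [207.9 508.9 205. ] F [ 0.1 -0.2  0.2] w 93.8
```

Careful with the scale: shifts go in shares of 800 mm and turns go in shares of 2 rad. That gives: -432.7 mm / 800 = -0.5409, -317.5 mm / 800 = -0.3969, -0.435 rad / 2 = -0.2175.

>>> arm_command --plan '[[[-0.25,-0.1838,-0.0125,0,0,-0.1,0],[-0.375,-0.275,-0.0125,0,0,-0.15,0],[-0.375,-0.275,-0.0125,0,0,-0.2175,0],[-0.375,-0.275,-0.0125,0,0,-0.2175,0],[-0.375,-0.275,-0.0125,0,0,-0.2175,0],[-0.375,-0.275,-0.0125,0,0,-0.2175,0],[-0.375,-0.275,-0.0125,0,0,-0.2175,0],[-0.375,-0.275,-0.0125,0,0,-0.2175,0],[-0.5409,-0.3969,0.0688,0,0,-0.2175,0],[-0.5409,-0.3969,0.0688,0,0,-0.2175,0],[-0.5409,-0.3969,0.0688,0,0,-0.2175,0],[-0.5409,-0.3969,0.0688,0,0,-0.2175,0]]]' --squeeze 20

```text
time_s: 1.3
ee_pos: [0.489, 0.0488, 0.1488]
eef_rot: [-3.141, -0.002, -3.096]
force: [0.2, -0.3, 0.3]
grip_width: 0.0467
grip_force: 0.0
```

```bash
python3 -c "
from h import *
go(488.4,51.3,17,2.7)"
```

```text
t 1.3 shift [  0.2   2.5 131.8] turn [-0.0002 -0.0019 -0.0019] pos [489.   48.8 148.8] F [ 0.2 -0.3  0.3] w 46.7
```

Converted, 45 mm / 800 = 0.0563.

>>> arm_command --plan '[[[0,0,0.0563,0,0,0,0],[0,0,0.0563,0,0,0,0],[0,0,0.0563,0,0,0,0],[0,0,0.0563,0,0,0,0]]]'

```text
time_s: 1.7
ee_pos: [0.4891, 0.0521, 0.1073]
eef_rot: [-3.142, 0.002, -3.094]
force: [-0.4, -0.1, -0.4]
grip_width: 0.0466
grip_force: 0.0
```

```bash
python3 -c "
from h import *
go(488.4,51.3,17,2.7)
p,d=cams.camera('scene'); cv2.imwrite('pics/s1.png',cv2.resize(p[150:260,160:340],None,fx=4,fy=4,interpolation=cv2.INTER_CUBIC))"
```

```text
t 1.7 shift [ 1.  -0.8 90.3] turn [-0.      0.0022  0.0009] pos [489.1  52.1 107.3] F [-0.4 -0.1 -0.4] w 46.6
```

View pics/s1.png

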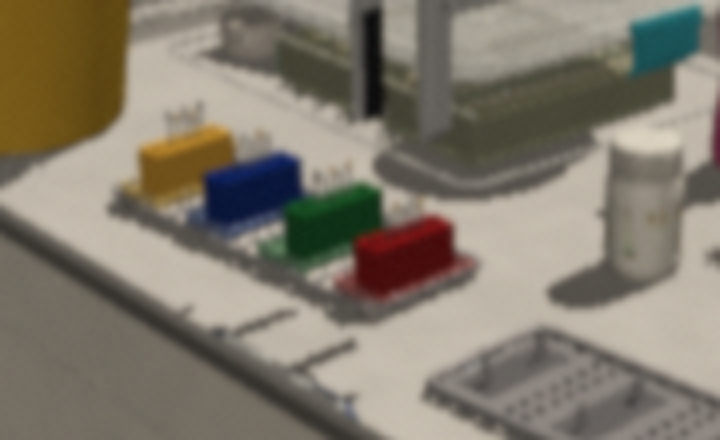

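The fingers show at crop (368,60) and (435,70), above the red block at (405,255), and all four blocks are upright. Descending onto red.

Converted, 90 mm / 800 = 0.1125, 85 mm / 800 = 0.1063.

>>> arm_command --plan '[[[0.0006,-0.0006,0.05,0,0,0,0],[0.0006,-0.0006,0.0875,0,0,0,0],[0.0006,-0.0006,0.1063,0,0,0,0],[0.0006,-0.0006,0.1125,0,0,0,0],[0.0006,-0.0006,0.1125,0,0,0,0],[0.0006,-0.0006,0.1125,0,0,0,1],[0.0006,-0.0006,0.1125,0,0,0,1],[0.0006,-0.0006,0.1125,0,0,0,1],[0.0006,-0.0006,0.1125,0,0,0,1],[0.0006,-0.0006,0.1125,0,0,0,1],[0.0006,-0.0006,0.1125,0,0,0,1]]]' --squeeze 20

```text
time_s: 2.85
ee_pos: [0.4884, 0.0511, 0.0161]
eef_rot: [3.142, 0.001, -3.094]
force: [-2.9, -0.0, 6.8]
grip_width: 0.0221
grip_force: 20.0
```

```bash
python3 -c "
from h import *
go(488.4,51.3,100,2.7)"
```

```text
t 2.85 shift [ -0.1   0.2 -83.9] turn [0.     0.0009 0.0001] pos [488.4  51.1  16.1] F [-2.9 -0.   6.8] w 22.1
```

Converted, -84 mm / 800 = -0.105, -80 mm / 800 = -0.1.

>>> arm_command --plan '[[[0,0,-0.0188,0,0,0,1],[0,0,-0.0563,0,0,0,1],[0,0,-0.1,0,0,0,1],[0,0,-0.105,0,0,0,1],[0,0,-0.105,0,0,0,1]]]'

```text
time_s: 3.35
ee_pos: [0.4883, 0.0511, 0.0999]
eef_rot: [-3.142, 0.001, -3.094]
force: [0.4, -0.4, -1.4]
grip_width: 0.0217
grip_force: 20.0
```

```bash
python3 -c "
from h import *
go(485.7,-291,100,5.35)"
```

```text
t 3.35 shift [ 1.870e+01 -3.416e+02 -1.000e-01] turn [-0.0001  0.0015 -0.0462] pos [488.3  51.1  99.9] F [ 0.4 -0.4 -1.4] w 21.7
```

Converted, -341.6 mm / 800 = -0.427, -100 mm / 800 = -0.125, -0.046 rad / 2 = -0.023.

>>> arm_command --plan '[[[0.0013,-0.025,0,0,0,0,1],[0.0041,-0.075,0,0,0,-0.005,1],[0.0069,-0.125,0,0,0,-0.01,1],[0.0096,-0.175,0,0,0,-0.015,1],[0.0124,-0.225,0,0,0,-0.02,1],[0.0151,-0.275,0,0,0,-0.023,1],[0.0178,-0.325,0,0,0,-0.023,1],[0.0205,-0.375,0,0,0,-0.023,1],[0.0228,-0.4125,0,0,0,-0.023,1],[0.0234,-0.427,0.0125,0,0,-0.023,1],[0.0234,-0.427,0.05,0,0,-0.023,1],[0.0234,-0.427,0.0688,0,0,-0.023,1]]]'

```text
time_s: 4.55
ee_pos: [0.484, -0.2897, 0.0406]
eef_rot: [3.138, -0.004, -3.049]
force: [-0.2, 0.5, -0.5]
grip_width: 0.022
grip_force: 20.0
```

>>> arm_command --plan '[[[0,0,0,0,0,0,1],[0,0,0,0,0,0,1],[0,0,0,0,0,0,1]]]'

```text
time_s: 4.85
ee_pos: [0.4861, -0.2909, 0.0455]
eef_rot: [-3.141, 0.001, -3.048]
force: [-0.1, 0.2, -0.9]
grip_width: 0.0222
grip_force: 20.0
```

```bash
python3 -c "
from h import *
go(485.7,-291,14,5.35)
p,d=cams.camera('scene'); cv2.imwrite('pics/s2full.png',p); cv2.imwrite('pics/s2.png',cv2.resize(p[190:300,250:410],None,fx=5,fy=5,interpolation=cv2.INTER_CUBIC))"
```

```text
t 4.85 shift [ 0.4 -0.  31.5] turn [-0.0009  0.0011  0.0004] pos [ 486.1 -290.9   45.5] F [-0.1  0.2 -0.9] w 22.2
```

View pics/s2.png

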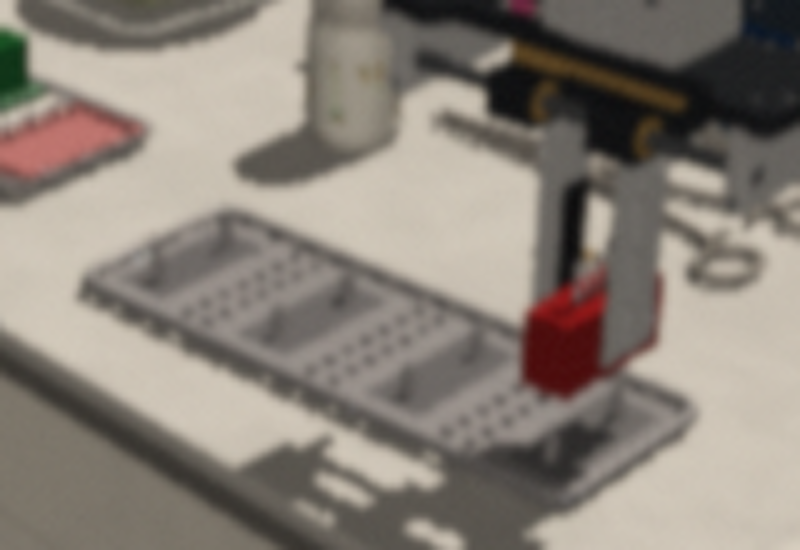

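The red block is held upright at crop (590,335), above the rightmost pins at (552,440) and (605,405). I'll lower it gently.

>>> arm_command --plan '[[[0.0005,0,0.01,0,0,0,1],[0.0005,0,0.0175,0,0,0,1],[0.0005,0,0.0225,0,0,0,1],[0.0005,0,0.0263,0,0,0,1],[0.0005,0,0.03,0,0,0,1],[0.0005,0,0.03,0,0,0,1]]]'

```text
time_s: 5.5
ee_pos: [0.4849, -0.291, 0.02]
eef_rot: [3.141, -0.0, -3.048]
force: [-1.2, 0.5, -1.2]
grip_width: 0.0217
grip_force: 20.0
```

Already past the pin tapers with almost no force. Next: go home and release.

Converted, 8 mm / 800 = 0.01, 6 mm / 800 = 0.0075.

>>> arm_command --plan '[[[0,0,0.0038,0,0,0,1],[0,0,0.0075,0,0,0,1],[0,0,0.01,0,0,0,1],[0,0,0.01,0,0,0,1],[0,0,0.01,0,0,0,1]]]'

```text
time_s: 6.0
ee_pos: [0.4851, -0.2911, 0.0125]
eef_rot: [-3.142, 0.0, -3.048]
force: [-0.1, 0.2, -0.5]
grip_width: 0.0215
grip_force: 20.0
```

Converted, -105 mm / 800 = -0.1313, -80 mm / 800 = -0.1.

>>> arm_command --plan '[[[0,0,0.0006,0,0,0,0.4],[0,0,0.0006,0,0,0,0.1],[0,0,0.0006,0,0,0,0.1],[0,0,0.0006,0,0,0,0.1],[0,0,-0.0125,0,0,0,0.1],[0,0,-0.05,0,0,0,0.1],[0,0,-0.1,0,0,0,0.1],[0,0,-0.1313,0,0,0,0.1],[0,0,-0.1313,0,0,0,0.1],[0,0,-0.1313,0,0,0,0.1]]]'

```text
time_s: 7.0
ee_pos: [0.4851, -0.2911, 0.118]
eef_rot: [-3.141, 0.001, -3.048]
force: [0.0, -0.7, -0.6]
grip_width: 0.0421
grip_force: 0.0
```

```bash
python3 -c "
from h import *
go(487.7,121.6,118,-0.3)"
```

```text
t 7.0 shift [-4.100e+01  4.106e+02 -3.000e-01] turn [-0.0006  0.0007  0.0985] pos [ 485.1 -291.1  118. ] F [ 0.  -0.7 -0.6] w 42.1
```

Move to green; then photograph the seated red block with the arm out of the way.

Converted, 410.6 mm / 800 = 0.5133, 390 mm / 800 = 0.4875, 0.0985 rad / 2 = 0.0493.

>>> arm_command --plan '[[[-0.005,0.05,0,0,0,0.01,0.05],[-0.0106,0.1063,0,0,0,0.02,0.05],[-0.0163,0.1625,0,0,0,0.03,0.05],[-0.0219,0.2188,0,0,0,0.04,0.05],[-0.0275,0.275,0,0,0,0.0493,0.05],[-0.0331,0.3313,0,0,0,0.0493,0.05],[-0.0388,0.3875,0,0,0,0.0493,0.05],[-0.0444,0.4438,0,0,0,0.0493,0.05],[-0.0488,0.4875,0,0,0,0.0493,0.05],[-0.0513,0.5133,0.025,0,0,0.0493,0.05],[-0.0513,0.5133,0.0375,0,0,0.0493,0.05],[-0.0513,0.5133,0.0375,0,0,0.0493,0.05]]]'

```text
time_s: 8.2
ee_pos: [0.4864, 0.1211, 0.0854]
eef_rot: [-3.141, -0.004, 3.137]
force: [-0.4, -0.1, 0.6]
grip_width: 0.0444
grip_force: 0.0
```

```bash
python3 -c "
from h import *
p,d=cams.camera('top'); cv2.imwrite('pics/t3.png',p)
r,m=top2(p,'red',.036,(370,185,412,250)); print('red seat',r)
s=(m[4::8,4::8]>0)&(d>0); print('z',np.median(pts(d)[s][:,2]))
go(487.7,121.6,18,-0.3)"
```

```text
red seat (485.5, -289.8, 4.8, 61.6, 20.8)
z 0.03586415951473772
t 8.25 shift [-0.8  0.9 68.5] turn [-0.0006 -0.0025 -0.0004] pos [487.1 120.7  86.5] F [-0.3 -0.2  0.2] w 44.9
```

Red is home: its top is at 35.9 mm against 36 mm expected. Next, pick green.

>>> arm_command --plan '[[[-0.0003,0.0006,0.0375,0,0,0,0.05],[-0.0003,0.0006,0.0688,0,0,0,0.05],[-0.0003,0.0006,0.0825,0,0,0,0.05],[-0.0003,0.0006,0.0863,0,0,0,0.05],[-0.0003,0.0006,0.0863,0,0,0,0.05],[-0.0003,0.0006,0.0863,0,0,0,1],[-0.0003,0.0006,0.0863,0,0,0,1],[-0.0003,0.0006,0.0863,0,0,0,1],[-0.0003,0.0006,0.0863,0,0,0,1],[-0.0003,0.0006,0.0863,0,0,0,1],[-0.0003,0.0006,0.0863,0,0,0,1]]]'

```text
time_s: 9.35
ee_pos: [0.4881, 0.1221, 0.019]
eef_rot: [3.142, 0.001, 3.136]
force: [-1.0, -0.6, 6.3]
grip_width: 0.0216
grip_force: 19.8
```

```bash
python3 -c "
from h import *
go(479,-219.3,100,5.35)"
```

```text
t 9.35 shift [   7.3 -341.5  -81.1] turn [ 0.      0.0007 -0.0986] pos [488.1 122.1  19. ] F [-1.  -0.6  6.3] w 21.6
```

Converted, -330 mm / 800 = -0.4125, -100 mm / 800 = -0.125, -0.0986 rad / 2 = -0.0493.

>>> arm_command --plan '[[[0,0,-0.0188,0,0,0,1],[0,0,-0.0563,0,0,0,1],[0,0,-0.0938,0,0,0,1],[0.0005,-0.025,-0.1013,0,0,0,1],[0.0016,-0.075,-0.1013,0,0,-0.01,1],[0.0026,-0.125,-0.1013,0,0,-0.02,1],[0.0038,-0.175,-0.1013,0,0,-0.03,1],[0.0049,-0.225,-0.1013,0,0,-0.04,1],[0.0059,-0.275,-0.1013,0,0,-0.0493,1],[0.007,-0.325,-0.1013,0,0,-0.0493,1],[0.008,-0.375,-0.1013,0,0,-0.0493,1],[0.0088,-0.4125,-0.1013,0,0,-0.0493,1]]]'

```text
time_s: 10.55
ee_pos: [0.4787, -0.21, 0.0994]
eef_rot: [-3.141, -0.0, -3.049]
force: [-0.2, 0.3, -0.7]
grip_width: 0.0217
grip_force: 19.8
```

Converted, 52 mm / 800 = 0.065, 40 mm / 800 = 0.05.

>>> arm_command --plan '[[[0.0004,-0.0144,0.0188,0,0,0,1],[0.0004,-0.0144,0.05,0,0,0,1],[0.0004,-0.0144,0.065,0,0,0,1],[0.0004,-0.0144,0.065,0,0,0,1],[0.0004,-0.0144,0.065,0,0,0,1]]]'

```text
time_s: 11.05
ee_pos: [0.4802, -0.2192, 0.048]
eef_rot: [-3.141, 0.0, -3.048]
force: [0.0, -0.3, -0.3]
grip_width: 0.0219
grip_force: 19.8
```

```bash
python3 -c "
from h import *
go(479,-219.3,15,5.35)"
```

```text
t 11.05 shift [ 1.2  0.  33. ] turn [-0.0002  0.0003  0.0005] pos [ 480.2 -219.2   48. ] F [ 0.  -0.3 -0.3] w 21.9
```

>>> arm_command --plan '[[[0.001,0,0.0125,0,0,0,1],[0.001,0,0.02,0,0,0,1],[0.001,0,0.0238,0,0,0,1],[0.001,0,0.0275,0,0,0,1],[0.001,0,0.0313,0,0,0,1],[0.001,0,0.0313,0,0,0,1]]]'

```text
time_s: 11.65
ee_pos: [0.479, -0.2194, 0.0221]
eef_rot: [3.141, -0.0, -3.048]
force: [-0.4, -0.0, 0.0]
grip_width: 0.0219
grip_force: 19.8
```

Converted, 7.5 mm / 800 = 0.0094, 5 mm / 800 = 0.0063.

>>> arm_command --plan '[[[0,0,0.0038,0,0,0,1],[0,0,0.0063,0,0,0,1],[0,0,0.0094,0,0,0,1],[0,0,0.0094,0,0,0,1],[0,0,0.0094,0,0,0,1]]]'

```text
time_s: 12.15
ee_pos: [0.4791, -0.2194, 0.0149]
eef_rot: [3.142, -0.0, -3.048]
force: [0.9, 0.5, -0.9]
grip_width: 0.022
grip_force: 19.8
```

Converted, -103 mm / 800 = -0.1288, -80 mm / 800 = -0.1.

>>> arm_command --plan '[[[0,0,0.0004,0,0,0,0.4],[0,0,0.0004,0,0,0,0.1],[0,0,0.0004,0,0,0,0.1],[0,0,0.0004,0,0,0,0.1],[0,0,-0.0125,0,0,0,0.1],[0,0,-0.05,0,0,0,0.1],[0,0,-0.1,0,0,0,0.1],[0,0,-0.1288,0,0,0,0.1],[0,0,-0.1288,0,0,0,0.1],[0,0,-0.1288,0,0,0,0.1]]]'

```text
time_s: 13.15
ee_pos: [0.4791, -0.2194, 0.1183]
eef_rot: [-3.141, 0.001, -3.048]
force: [-0.1, -0.2, -0.4]
grip_width: 0.0421
grip_force: 0.0
```

```bash
python3 -c "
from h import *
go(479.3,198,118,1.4)"
```

```text
t 13.15 shift [-3.910e+01  4.156e+02  1.000e-01] turn [-0.0004  0.0007  0.0688] pos [ 479.1 -219.4  118.3] F [-0.1 -0.2 -0.4] w 42.1
```

Converted, 415.6 mm / 800 = 0.5195, 393 mm / 800 = 0.4913, 0.0688 rad / 2 = 0.0344.

>>> arm_command --plan '[[[-0.005,0.05,0,0,0,0.01,0.05],[-0.01,0.1063,0,0,0,0.02,0.05],[-0.0153,0.1625,0,0,0,0.03,0.05],[-0.0205,0.2188,0,0,0,0.0344,0.05],[-0.0259,0.275,0,0,0,0.0344,0.05],[-0.0313,0.3313,0,0,0,0.0344,0.05],[-0.0365,0.3875,0,0,0,0.0344,0.05],[-0.0418,0.4438,0,0,0,0.0344,0.05],[-0.0463,0.4913,0,0,0,0.0344,0.05],[-0.0489,0.5195,0.025,0,0,0.0344,0.05],[-0.0489,0.5195,0.0375,0,0,0.0344,0.05],[-0.0489,0.5195,0.0375,0,0,0.0344,0.05]]]'

```text
time_s: 14.35
ee_pos: [0.478, 0.1974, 0.0856]
eef_rot: [-3.14, -0.004, -3.116]
force: [0.3, -0.3, 1.0]
grip_width: 0.0447
grip_force: 0.0
```

```bash
python3 -c "
from h import *
p,d=cams.camera('top')
r,m=top2(p,'green',.036,(335,185,378,250)); print('green seat',r)
s=(m[4::8,4::8]>0)&(d>0); print('z',np.median(pts(d)[s][:,2]))
go(479.3,198,18,1.4)"
```

```text
green seat (478.9, -218.1, 6.3, 60.5, 20.3)
z 0.03540814569453409
t 14.4 shift [-0.8  1.  68.9] turn [-0.001  -0.0026 -0.0001] pos [478.7 197.1  86.9] F [ 0.1 -0.2  0.7] w 44.9
```

Green is seated. Next, pick blue.

Converted, 69 mm / 800 = 0.0863, 66 mm / 800 = 0.0825.

>>> arm_command --plan '[[[0,0.0006,0.0375,0,0,0,0.05],[0,0.0006,0.0688,0,0,0,0.05],[0,0.0006,0.0825,0,0,0,0.05],[0,0.0006,0.0863,0,0,0,0.05],[0,0.0006,0.0863,0,0,0,0.05],[0,0.0006,0.0863,0,0,0,1],[0,0.0006,0.0863,0,0,0,1],[0,0.0006,0.0863,0,0,0,1],[0,0.0006,0.0863,0,0,0,1],[0,0.0006,0.0863,0,0,0,1],[0,0.0006,0.0863,0,0,0,1]]]'

```text
time_s: 15.5
ee_pos: [0.4796, 0.1986, 0.0195]
eef_rot: [3.141, 0.001, -3.117]
force: [-1.0, -1.0, 6.4]
grip_width: 0.0217
grip_force: 20.0
```

```bash
python3 -c "
from h import *
go(472.1,-147.8,100,5.35)"
```

```text
t 15.5 shift [  15.9 -346.1  -80.6] turn [ 0.0002  0.0008 -0.0688] pos [479.6 198.6  19.5] F [-1.  -1.   6.4] w 21.7
```

Converted, -332 mm / 800 = -0.415, -100 mm / 800 = -0.125, -0.0688 rad / 2 = -0.0344.

>>> arm_command --plan '[[[0,0,-0.0188,0,0,0,1],[0,0,-0.0563,0,0,0,1],[0,0,-0.0938,0,0,0,1],[0.0011,-0.025,-0.1006,0,0,0,1],[0.0034,-0.075,-0.1006,0,0,-0.0075,1],[0.0058,-0.125,-0.1006,0,0,-0.015,1],[0.008,-0.175,-0.1006,0,0,-0.0225,1],[0.0104,-0.225,-0.1006,0,0,-0.03,1],[0.0126,-0.275,-0.1006,0,0,-0.0344,1],[0.0149,-0.325,-0.1006,0,0,-0.0344,1],[0.0173,-0.375,-0.1006,0,0,-0.0344,1],[0.019,-0.415,-0.1006,0,0,-0.0344,1]]]'

```text
time_s: 16.7
ee_pos: [0.4718, -0.1357, 0.0994]
eef_rot: [-3.142, -0.0, -3.049]
force: [-0.2, -0.5, -0.9]
grip_width: 0.0221
grip_force: 20.0
```

Converted, 52 mm / 800 = 0.065, 40 mm / 800 = 0.05.

>>> arm_command --plan '[[[0.0004,-0.0175,0.0188,0,0,0,1],[0.0004,-0.0175,0.05,0,0,0,1],[0.0004,-0.0175,0.065,0,0,0,1],[0.0004,-0.0175,0.065,0,0,0,1],[0.0004,-0.0175,0.065,0,0,0,1]]]'

```text
time_s: 17.2
ee_pos: [0.4735, -0.1475, 0.048]
eef_rot: [-3.142, 0.0, -3.048]
force: [0.1, 0.7, -1.1]
grip_width: 0.0219
grip_force: 20.0
```

```bash
python3 -c "
from h import *
go(472.4,-147.8,15.2,5.35)"
```

```text
t 17.2 shift [ 1.1 -0.2 32.8] turn [-0.0001  0.0002  0.0006] pos [ 473.5 -147.5   48. ] F [ 0.1  0.7 -1.1] w 21.9
```

Converted, 25 mm / 800 = 0.0313, 1.1 mm / 800 = 0.0014.

>>> arm_command --plan '[[[0.0014,-0.0003,0.0125,0,0,0,1],[0.0014,-0.0003,0.02,0,0,0,1],[0.0014,-0.0003,0.0238,0,0,0,1],[0.0014,-0.0003,0.0275,0,0,0,1],[0.0014,-0.0003,0.0313,0,0,0,1],[0.0014,-0.0003,0.0313,0,0,0,1]]]'

```text
time_s: 17.8
ee_pos: [0.472, -0.148, 0.0221]
eef_rot: [3.141, -0.0, -3.048]
force: [-0.0, -0.5, -0.1]
grip_width: 0.022
grip_force: 20.0
```

Converted, 6.8 mm / 800 = 0.0085, 5 mm / 800 = 0.0063.

>>> arm_command --plan '[[[0,0,0.0038,0,0,0,1],[0,0,0.0063,0,0,0,1],[0,0,0.0085,0,0,0,1],[0,0,0.0085,0,0,0,1],[0,0,0.0085,0,0,0,1]]]'

```text
time_s: 18.3
ee_pos: [0.4722, -0.1481, 0.0157]
eef_rot: [-3.142, 0.0, -3.048]
force: [-0.0, 0.3, 0.2]
grip_width: 0.0221
grip_force: 20.0
```

Converted, -103 mm / 800 = -0.1288, -80 mm / 800 = -0.1.

>>> arm_command --plan '[[[0,0,0.0004,0,0,0,0.4],[0,0,0.0004,0,0,0,0.1],[0,0,0.0004,0,0,0,0.1],[0,0,0.0004,0,0,0,0.1],[0,0,-0.0125,0,0,0,0.1],[0,0,-0.05,0,0,0,0.1],[0,0,-0.1,0,0,0,0.1],[0,0,-0.1288,0,0,0,0.1],[0,0,-0.1288,0,0,0,0.1],[0,0,-0.1288,0,0,0,0.1]]]'

```text
time_s: 19.3
ee_pos: [0.4721, -0.148, 0.119]
eef_rot: [-3.141, 0.001, -3.048]
force: [-0.7, 0.2, -0.5]
grip_width: 0.0423
grip_force: 0.0
```

```bash
python3 -c "
from h import *
go(472.6,264,118,2.7)"
```

```text
t 19.3 shift [-38.9 410.2   0.8] turn [-0.0004  0.0008  0.0462] pos [ 472.1 -148.   119. ] F [-0.7  0.2 -0.5] w 42.3
```

Converted, 410.2 mm / 800 = 0.5128, -38.9 mm / 800 = -0.0486, 0.0462 rad / 2 = 0.0231.

>>> arm_command --plan '[[[-0.005,0.05,0,0,0,0.01,0.05],[-0.01,0.1063,0,0,0,0.02,0.05],[-0.0153,0.1625,0,0,0,0.0231,0.05],[-0.0205,0.2188,0,0,0,0.0231,0.05],[-0.0259,0.275,0,0,0,0.0231,0.05],[-0.0313,0.3313,0,0,0,0.0231,0.05],[-0.0365,0.3875,0,0,0,0.0231,0.05],[-0.0418,0.4438,0,0,0,0.0231,0.05],[-0.046,0.485,0,0,0,0.0231,0.05],[-0.0486,0.5128,0.0125,0,0,0.0231,0.05],[-0.0486,0.5128,0.025,0,0,0.0231,0.05],[-0.0486,0.5128,0.025,0,0,0.0231,0.05]]]'

```text
time_s: 20.5
ee_pos: [0.4714, 0.2632, 0.0961]
eef_rot: [-3.14, -0.004, -3.094]
force: [0.3, 1.0, 0.0]
grip_width: 0.0445
grip_force: 0.0
```

```bash
python3 -c "
from h import *
p,d=cams.camera('top'); cv2.imwrite('pics/t5.png',p)
r,m=top2(p,'blue',.036,(305,185,345,250)); print('blue seat',r)
s=(m[4::8,4::8]>0)&(d>0); print('z',np.median(pts(d)[s][:,2]))
go(472.6,264,18,2.7)"
```

```text
blue seat (471.8, -146.6, 4.3, 61.4, 19.6)
z 0.03538441827076059
t 20.55 shift [-0.9  1.1 79.3] turn [-0.0012 -0.0027 -0.0003] pos [472.  263.   97.3] F [-0.2  0.4 -0.8] w 44.4
```

View pics/t5.png

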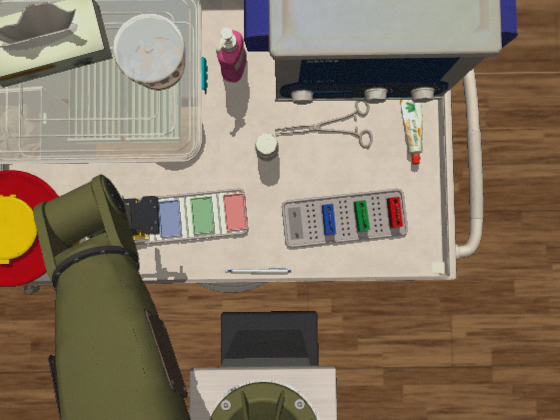

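Blue, green and red stand in seats 2–4 at (328,220), (361,215) and (395,212). The wrist at (95,200) leans out toward the bin, so I'll check clearance before going lower.

```bash
python3 -c "
from h import *
p,d=cams.camera('top'); P=pts(d)
for u,v in ((45,215),(60,215),(80,200),(100,190),(115,215),(146,200),(146,225),(60,270),(25,235)): print((u,v),P[v,u].round(3))
p,d=cams.camera('scene'); cv2.imwrite('pics/s6.png',cv2.resize(p[30:240,60:330],None,fx=2.9,fy=2.9))"
```

```text
(45, 215) [0.467 0.307 0.394]
(60, 215) [0.466 0.28  0.404]
(80, 200) [0.488 0.252 0.402]
(100, 190) [0.501 0.22  0.409]
(115, 215) [0.465 0.199 0.408]
(146, 200) [0.5   0.195 0.239]
(146, 225) [0.456 0.195 0.237]
(60, 270) [0.388 0.255 0.467]
(25, 235) [0.443 0.437 0.177]
```

View pics/s6.png

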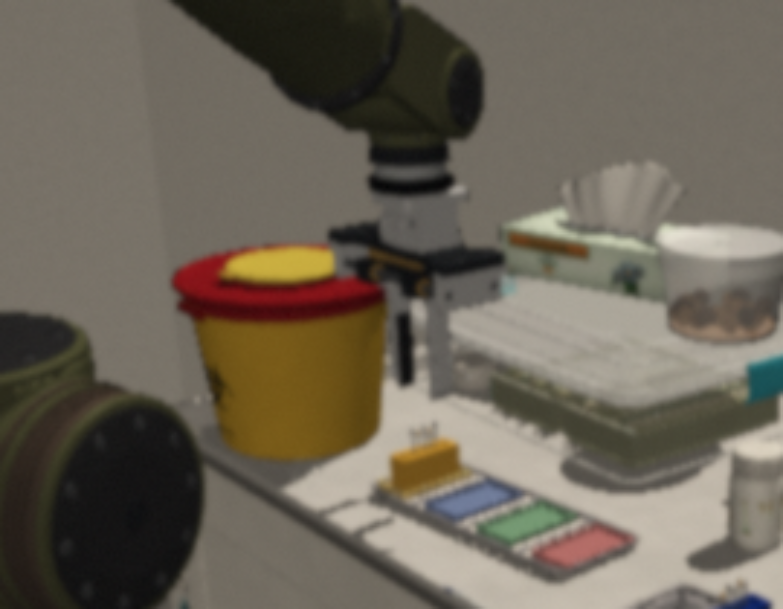

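The wrist sits well above and inboard of the bin at about z 0.3–0.4 m. The gripper body should clear the lid by about 8 mm, so I'll descend in two stages.

Converted, 50 mm / 800 = 0.0625, 40 mm / 800 = 0.05.

>>> arm_command --plan '[[[0,0,0.025,0,0,0,0.05],[0,0,0.05,0,0,0,0.05],[0,0,0.0625,0,0,0,0.05],[0,0,0.0625,0,0,0,0.05],[0,0,0.0625,0,0,0,0.05]]]'

```text
time_s: 21.15
ee_pos: [0.4731, 0.2638, 0.0494]
eef_rot: [3.141, 0.001, -3.095]
force: [0.7, -0.1, -0.5]
grip_width: 0.0444
grip_force: 0.0
```

```bash
python3 -c "
from h import *
go(472.6,264,18,2.7)"
```

```text
t 21.15 shift [ 0.5  0.2 31.4] turn [ 0.0003  0.0007 -0.0005] pos [473.1 263.8  49.4] F [ 0.7 -0.1 -0.5] w 44.4
```

>>> arm_command --plan '[[[0.0004,0.0003,0.0188,0,0,0,0.05],[0.0004,0.0003,0.0325,0,0,0,0.05],[0.0004,0.0003,0.0388,0,0,0,0.05],[0.0004,0.0003,0.0388,0,0,0,0.05],[0.0004,0.0003,0.0388,0,0,0,1],[0.0004,0.0003,0.0388,0,0,0,1],[0.0004,0.0003,0.0388,0,0,0,1],[0.0004,0.0003,0.0388,0,0,0,1],[0.0004,0.0003,0.0388,0,0,0,1],[0.0004,0.0003,0.0388,0,0,0,1],[0.0004,0.0003,0.0388,0,0,0,1]]]'

```text
time_s: 22.25
ee_pos: [0.4726, 0.2644, 0.0181]
eef_rot: [3.141, 0.001, -3.095]
force: [-1.1, 0.5, 6.2]
grip_width: 0.022
grip_force: 20.0
```

```bash
python3 -c "
from h import *
go(465.5,-76.1,100,5.35)"
```

```text
t 22.25 shift [  23.1 -339.7  -82.1] turn [ 0.0004  0.0007 -0.0463] pos [472.6 264.4  18.1] F [-1.1  0.5  6.2] w 22.0
```

Converted, -328 mm / 800 = -0.41, -300 mm / 800 = -0.375, -0.0463 rad / 2 = -0.0232.

>>> arm_command --plan '[[[0,0,-0.0188,0,0,0,1],[0,0,-0.0563,0,0,0,1],[0,0,-0.0938,0,0,0,1],[0.0016,-0.025,-0.1025,0,0,0,1],[0.0051,-0.075,-0.1025,0,0,-0.0075,1],[0.0085,-0.125,-0.1025,0,0,-0.015,1],[0.0119,-0.175,-0.1025,0,0,-0.0232,1],[0.0153,-0.225,-0.1025,0,0,-0.0232,1],[0.0188,-0.275,-0.1025,0,0,-0.0232,1],[0.0221,-0.325,-0.1025,0,0,-0.0232,1],[0.0255,-0.375,-0.1025,0,0,-0.0232,1],[0.028,-0.41,-0.1025,0,0,-0.0232,1]]]'

```text
time_s: 23.45
ee_pos: [0.4649, -0.0667, 0.0995]
eef_rot: [-3.141, -0.0, -3.049]
force: [0.7, -0.0, -0.2]
grip_width: 0.0223
grip_force: 20.0
```

Converted, 52 mm / 800 = 0.065, 40 mm / 800 = 0.05.

>>> arm_command --plan '[[[0.0009,-0.0146,0.0188,0,0,0,1],[0.0009,-0.0146,0.05,0,0,0,1],[0.0009,-0.0146,0.065,0,0,0,1],[0.0009,-0.0146,0.065,0,0,0,1],[0.0009,-0.0146,0.065,0,0,0,1]]]'

```text
time_s: 23.95
ee_pos: [0.466, -0.076, 0.0481]
eef_rot: [-3.142, -0.0, -3.048]
force: [-0.4, 0.5, -0.8]
grip_width: 0.0218
grip_force: 20.0
```

```bash
python3 -c "
from h import *
go(465.5,-76.1,14.3,5.35)"
```

```text
t 23.95 shift [ 0.5 -0.  33.8] turn [-0.     -0.      0.0006] pos [466.  -76.   48.1] F [-0.4  0.5 -0.8] w 21.8
```

Converted, 26 mm / 800 = 0.0325, 23 mm / 800 = 0.0288.

>>> arm_command --plan '[[[0.0006,0,0.0125,0,0,0,1],[0.0006,0,0.0213,0,0,0,1],[0.0006,0,0.025,0,0,0,1],[0.0006,0,0.0288,0,0,0,1],[0.0006,0,0.0325,0,0,0,1],[0.0006,0,0.0325,0,0,0,1]]]'

```text
time_s: 24.55
ee_pos: [0.4652, -0.0762, 0.0214]
eef_rot: [3.141, -0.0, -3.048]
force: [-0.6, 0.2, -1.2]
grip_width: 0.0221
grip_force: 20.0
```

Converted, 7.3 mm / 800 = 0.0091, 5.5 mm / 800 = 0.0069.

>>> arm_command --plan '[[[0,0,0.0038,0,0,0,1],[0,0,0.0069,0,0,0,1],[0,0,0.0091,0,0,0,1],[0,0,0.0091,0,0,0,1],[0,0,0.0091,0,0,0,1]]]'

```text
time_s: 25.05
ee_pos: [0.4653, -0.0763, 0.0143]
eef_rot: [3.142, -0.0, -3.048]
force: [0.2, -0.1, 0.0]
grip_width: 0.0219
grip_force: 20.0
```

Converted, 180 mm / 800 = 0.225, -160 mm / 800 = -0.2.

>>> arm_command --plan '[[[0,0,0.0004,0,0,0,0.4],[0,0,0.0004,0,0,0,0.1],[0,0,0.0004,0,0,0,0.1],[0,0,0.0004,0,0,0,0.1],[0,0,-0.0125,0,0,0,0.1],[0,0,-0.05,0,0,0,0.1],[0,0,-0.1,0,0,0,0.1],[0,0,-0.15,0,0,0,0.1],[0,0.0563,-0.1875,0,0,0,0.1],[0,0.1125,-0.2,0,0,0,0.1],[0,0.1688,-0.2,0,0,0,0.1],[0,0.225,-0.2,0,0,0,0.1]]]'

```text
time_s: 26.25
ee_pos: [0.4482, 0.1046, 0.1758]
eef_rot: [3.141, 0.002, -3.049]
force: [0.8, -0.7, 0.7]
grip_width: 0.0423
grip_force: 0.0
```

Converted, 20 mm / 800 = 0.025.

>>> arm_command --plan '[[[0,0.025,0,0,0,0,0.1],[0,0.025,0,0,0,0,0.1],[0,0.025,0,0,0,0,0.1]]]'

```text
time_s: 26.55
ee_pos: [0.4467, 0.1226, 0.1748]
eef_rot: [-3.141, 0.0, -3.047]
force: [0.1, 1.0, -0.4]
grip_width: 0.0423
grip_force: 0.0
```

```bash
python3 -c "
from h import *
p,d=cams.camera('top'); P=pts(d)
for c,x0 in (('yellow',280),('blue',312),('green',345),('red',378)):
    r,m=top2(p,c,.036,(x0,185,x0+33,250)); s=(m[4::8,4::8]>0)&(d>0); print(c,r,'z',np.percentile(P[s][:,2],[20,50,80]).round(4))
a=cv2.resize(p[180:256,275:415],(784,426),interpolation=cv2.INTER_CUBIC); cv2.imwrite('pics/end.png',a)
p,d=cams.camera('scene'); cv2.imwrite('pics/end2.png',cv2.resize(p[200:300,240:400],None,fx=5,fy=5,interpolation=cv2.INTER_CUBIC))
o=ctrl.get_obs(); print(o['time_s'],o['ee_pos'],np.abs(o['joint_vel']).max())"
```

```text
yellow (465.3, -75.9, 5.1, 63.2, 22.0) z [0.0321 0.0355 0.0376]
blue (471.9, -146.8, 4.4, 61.7, 19.8) z [0.033  0.0353 0.0376]
green (478.6, -218.1, 6.3, 59.5, 20.2) z [0.0326 0.0354 0.038 ]
red (485.5, -289.8, 4.7, 61.6, 20.8) z [0.0331 0.0354 0.0379]
26.65 [0.44680865 0.12190757 0.17460876] 0.005271646287883788
```

View pics/end.png

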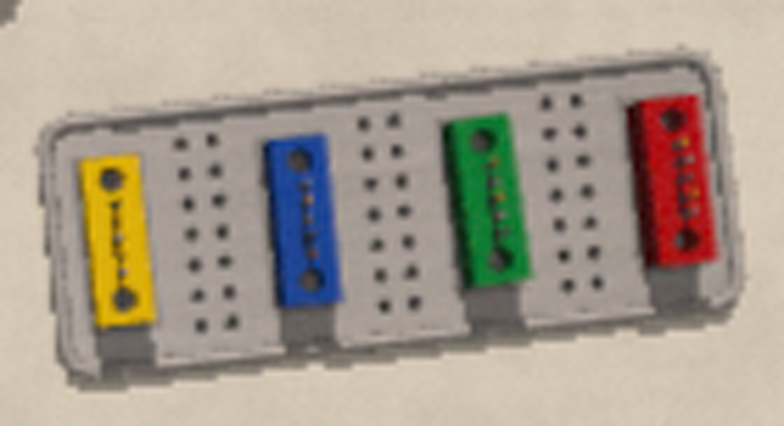

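View pics/end2.png

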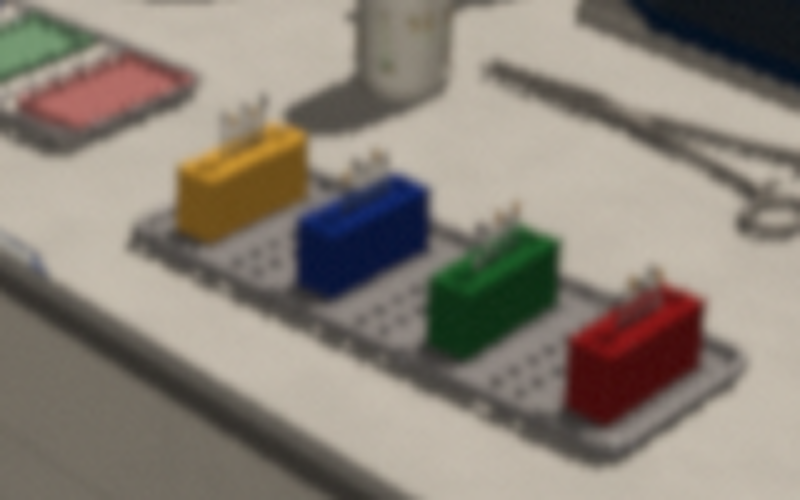

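Both views show the blocks in the order yellow (118,240), blue (303,220), green (488,200) and red (675,180), all upright and flat with their burs in place. All four tops are at 35.3–35.5 mm, which matches fully seated blocks.

```bash
python3 -c "
from station import ctrl
print(ctrl.hand_in())"
```

```text
the job is handed in; nothing more can be done
None
```

The four bur blocks are in the steriliser tray in dish order (yellow, blue, green, red from the left), upright with their burs in, fully home over their pins and released; the job was handed in at about 27 s.

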